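Clip a board carrier into the coating fixture

TASK

Load the board carrier lying in the lane of the spray fixture: with one fingertip press the clip's red thumb bar well down and hold it, while the other pushes the carrier by its rear lip under the raised jaw and fully home against the end stop. Keep the bar down until the carrier is home, then let go so that the jaw closes on it. Do not lift or tip the carrier, and leave everything else on the bench where it is.

Things in the scene. Friction and masses are not known exactly. Their poses are not given: they have to be found in the camera images.
- fixture: Spray fixture bolted to the bench: aluminium plate (x -125 to +45, y -50 to +88 mm, 6 mm thick) with a raised black lane. Origin: at bench height, on the lane's centreline, below where the carrier's centre lies when home. +x along the lane to the end stop (push direction), +y towards the clip, z up. Lane floor: 22 mm above the bench, x -115 to +33 mm, between two steel rails 62 mm apart and 5 mm high.
- end_stop (a point): Middle of the face of the steel end stop that the carrier's front edge meets when home: fixture x = +25 mm, on the lane floor. The stop is 9 mm high and 40 mm wide.
- carrier: Blue carrier plate with a small green circuit board, 50 mm along the lane (its x) by 60 mm (its y), 5 mm thick, about 80 g, loose between the rails with 1 mm play each side. Origin: centre of its underside; axes as the fixture's, give or take the play. It starts 33 to 53 mm short of home, its front edge 6 to 26 mm before the jaw. A capacitor and a connector on it stand up to 15 mm above its underside.
- lip (a point): Middle of the rear face of the carrier's raised push lip (carrier x = -25 mm), the face to push, 10 mm above the carrier's underside. The face reaches from the underside to 16 mm above it and from carrier y = -20 to +16 mm; the lip is 6 mm thick.
- clip (a joint): Turn of the spring clip about its pin, rad. 0 = closed on nothing (jaw 2 mm above the lane floor: the carrier cannot pass), about 0.17 = resting on the carrier, above 0.22 the jaw clears the carrier, 0.5 = bar fully down, at a hard stop. It springs back when let go and does not latch: about 3 N on the bar to start it, 7.5 N at the stop.
- thumb_pad (a point): Middle of the top of the clip's red ribbed thumb bar: 120 mm long along the lane (fixture x -103 to +17 mm), 18 mm wide. Fixture y = 67 mm, 22 mm outboard of the pin. Top 36 mm above the bench at rest, 28.5 mm and level at 0.36 rad, 25.5 mm fully down, still 3.5 mm above the lane floor, so both fingertips can work at one height. A fingertip may slide along it while pressing.
- pin (a point): Middle of the clip's pivot pin, parallel to the lane at fixture y = 46 mm, 28.5 mm above the bench. The ears that carry it (fixture x = -110 and +24 mm, y 40 to 52 mm) reach 34 mm above the bench; nothing of the clip is higher than 40 mm.
- jaw (a point): Middle of the underside of the clip's white jaw nose, 20 mm long along the lane (fixture x -2 to +18 mm) and 8 mm wide (fixture y 20 to 28 mm); it rises as the thumb bar goes down.
- spare_carrier: Another carrier of the same make, lying loose on the bench beyond the end stop; leave alone. Origin: centre of its underside.
- jar: Amber jar with black lid, 54 mm wide, 68 mm high, standing near the fixture; leave alone. Origin: centre of its underside.
- tape: Yellow roll of masking tape lying flat, 72 mm across, 24 mm high; leave alone. Origin: centre of its underside.
- dropper: Green bottle with white cap, 34 mm wide, 62 mm high; leave alone. Origin: centre of its underside.
- brush: Brush 130 mm long with a wooden handle lying on the bench; leave alone. Origin: centre of its underside.
- gauge: Hexagonal steel film gauge, 52 mm across, 4 mm thick, lying flat beyond the end stop; leave alone. Origin: centre of its underside.
Things that resemble listed ones, but are neither listed nor needed, are in the scene too. There is more than one size of the fixture; the job needs the smallest.

How it is judged (in metres and radians):
On the way, in this order (a step that is already met when the one before it is completed fails the run):
1. The clip is held open while the carrier is still in front of the jaw (value of joint clip above 0.22 rad and x of carrier in the frame of fixture below -0.022 m), for 0.1 s.
2. The carrier is home against the end stop with the clip still held open (value of joint clip above 0.21 rad and x of carrier in the frame of fixture above -0.003 m), for 0.1 s.
At the end, for the whole second after the job is handed in: The carrier lies flat in the lane, within 3 mm of the end stop, at rest, and the released jaw rests on it (clip between 0.10 and 0.23 rad) (x of carrier in the frame of fixture above -0.003 m and z of carrier in the frame of fixture below 0.0245 m and angle between the x axis of carrier and the x axis of fixture, either way round below 0.08 rad and value of joint clip between 0.1 and 0.23 rad and linear speed of carrier below 0.01 m/s); the robot touches nothing.
It fails at once if the clip is let down onto the carrier before the carrier is home (value of joint clip below 0.18 rad and x of carrier in the frame of fixture between -0.02 and -0.006 m).
It fails at once if the carrier is lifted or tipped (z of carrier in the frame of fixture above 0.028 m or angle between carrier's own z axis and vertical above 0.17 rad).
It fails at once if something else on the bench is moved by more than 15 mm (distance of any of spare_carrier, jar, tape, dropper, brush, gauge from where it was at the start of the episode above 0.015 m).
It also fails if it takes over 35 s, if anything falls off the work surface, if the arm or the gripper's body presses on something with over 40 N, if the wrist force passes 120 N, or if a joint passes its speed limit or range.

ROBOT

A 6-joint arm with a two-finger parallel gripper is mounted at the origin on the work surface. World frame = base frame: x ahead of the robot, y to its left, z up, the work surface at z = 0. Lengths are in mm, angles in rad, forces in N, time in s.
With the tool pointing down it reaches from about 275 to 750 mm from the base axis. Payload 10.2 kg.
Tool frame: the origin (TCP) lies midway between the tips of the shut fingers; the grasp point (between the pads) lies 19 mm behind it; z points along the fingers, y is the direction in which the jaws open and shut (so a half turn about z gives the same grasp; the last joint's range is limited). The gripper opens to 85 mm and grips with 20 to 120 N. Pads are 22 mm wide; open, the fingers measure 114 mm over their backs; the gripper's body (76 mm by 85 mm) begins 54 mm behind the grasp point. The pads swing forward as they close: fully open they stand 13 mm farther back than shut.
Start: joints at [1.105, 0.313, 1.498, -0, 1.331, -0.223], TCP at [126.234, 509.604, 231.294] pointing down, gripper open.
Joint ranges: [-2.94, 2.94], [-0.97, 2.17], [0.19, 2.56], [-1.23, 4.37], [0.02, 3.11], [-2.88, 2.88]. Speed limits (rad/s): [2.39, 2.39, 3.01, 3.14, 3.14, 3.14].

INTERFACE

Orientations are given as a unit quaternion [w, x, y, z].
In Python, from rig import ctrl gives the robot as it stands.
- The arm moves only by the tool carry_out, never from a script. Its argument "plan" is a list of rows, each a list of 3 entries, a list of its own where there are three numbers: the finger opening in mm, from 0 to 85.4, then the shift along the tool's x, y, z in mm, then the turn, a rotation vector about the tool's x, y, z in units of 6 degrees (1.0 is 6 degrees). In form: [[grip, [x, y, z], [ax, ay, az]], ...]. A call has 1 to 20 rows; each row shifts and turns the commanded pose from where the row before left it, along the tool's axes as they then stand; what a row does not reach is not made up. A row lasts 1/12 s, in which the tool goes at most 41.7 mm and 7.16 degrees, less where a joint would pass 70% of its speed; a pose out of reach is approached as far as the arm can. A call with a gripper value outside its range is refused whole. The fingers move at their own pace and stop on an object; "grip_force" is the grip in N (left out, the last holds). Time passes only in rows, so rows that do not move let the fingers close. It gives the time, the measured TCP pose, the force and the opening at its end, in the units of the state.
- ctrl.sense(): the state, without advancing time (a new reading comes with each control period).
- ctrl.capture(name): name is "scene" or "top" or "wrist"; returns a dict with "color" (480x640x3 uint8, blue, green, red), "range_z" (480x640 float32, mm along the optical axis (not along the pixel's ray), 0 where there is no reading), "fx", "fy", "cx", "cy" (pixels), "cam_to_world" (4x4, takes a point from camera to world coordinates); the wrist camera has in their place "tool_from_camera" (4x4, takes a point from camera to tool coordinates, whose origin is the TCP and whose axes are the flange's). Camera axes: x right, y up, looking along -z (the intrinsics and any distortion apply to the point x, -y, -z); pixel columns grow to the right and rows downward; lengths in mm; the calibration is good to about 2 mm. A picture is of the moment at which its call begins: read the wrist's pose just before it.
- ctrl.finish_job(): hands the job in, once; it reports no verdict.
The state is a dict: "time_s": time; "joints": joint angles; "dq": joint speeds; "tau": joint torques, N m; "eef_pos": TCP position; "ee_rot": TCP orientation; "force": force on the tool from outside, world axes, zero at the start; "wrist_torque": the same for the moment, N m; "grip_width": opening from 0.0 (shut) to 1.0 (fully open).
Only numpy, scipy, OpenCV 4.12 (cv2) and the standard library are available. Lean on these libraries where they do the work, as an engineer would, in place of code of your own. Each camera call takes 0.05 s, during which the arm holds its last target.

## Working session

There is one attempt and no reset: what is moved stays moved. The work goes in short steps, Python scripts to look and compute and a tool call to move; the robot and the scene stay as the last step left them, time stands still between calls to the robot, and variables do not carry over. Pictures are saved under pics/ and viewed, and the job is handed in when it is done.

Besides the shell and the picture viewer there is one more tool, called as name(argument=value, ...), one argument or row to a line, values as JSON. carry_out: Moves the arm, as the interface text tells. Its arguments: {"type":"object","properties":{"plan":{"type":"array"},"grip_force":{"type":"number"}},"required":["plan"]}

```bash
ls; mkdir -p pics; python3 - <<'E'
from rig import ctrl
import cv2,numpy as np,pickle
s=ctrl.sense();print(s)
for n in ("scene","top","wrist"):
    c=ctrl.capture(n);cv2.imwrite(f"pics/{n}0.png",c["color"]);pickle.dump(c,open(f"{n}0.pkl","wb"))
    print(n,{k:v for k,v in c.items() if k not in("color","range_z")})
E
```

```text
pics
{'time_s': 0.0, 'joints': array([ 1.10459756e+00,  3.13469660e-01,  1.49846470e+00, -8.61617464e-06,
        1.33100949e+00, -2.23418955e-01]), 'dq': array([ 0.00087925, -0.0005818 ,  0.00017605,  0.00081821, -0.00041489,
        0.00123335]), 'tau': array([ 9.44975750e-05, -4.12250519e+01, -2.59749484e+01, -1.45067852e-04,
        4.00786987e-03,  4.68007798e-06]), 'eef_pos': array([126.11024455, 509.35066458, 230.71462777]), 'ee_rot': array([-2.24425117e-04,  1.21090954e-01,  9.92641186e-01, -6.37245283e-04]), 'force': array([ 0.8989335 , -0.29343784, -0.45358056]), 'wrist_torque': array([-0.003523  , -0.00444906, -0.00906568]), 'grip_width': 0.9980557830888793}
scene {'fx': 445.17741019227856, 'fy': 445.17741019227856, 'cx': 322.70891563004744, 'cy': 235.0441464854519, 'cam_to_world': array([[ 7.20462871e-01, -4.76529517e-01,  5.03838139e-01,
         9.11498400e+02],
       [ 6.93445723e-01,  4.86498251e-01, -5.31462586e-01,
        -3.53528421e+02],
       [ 8.14123615e-03,  7.32283463e-01,  6.80951283e-01,
         5.82420235e+02],
       [ 0.00000000e+00,  0.00000000e+00,
[... 280 characters left out ...]
-7.34241634e-02,  1.29247310e-02,
         4.49175522e+01],
       [-3.20195634e-03,  2.15383578e-01,  9.76524276e-01,
         7.14802826e+02],
       [ 0.00000000e+00,  0.00000000e+00,  0.00000000e+00,
         1.00000000e+00]])}
wrist {'fx': 385.9032134590915, 'fy': 385.9032134590915, 'cx': 313.4227653386207, 'cy': 247.9251512560815, 'tool_from_camera': array([[-3.83854808e-04,  9.44823725e-01,  3.27578970e-01,
         8.52452725e+01],
       [ 9.99999897e-01,  2.83582725e-04,  3.53866068e-04,
         4.03608302e-01],
       [ 2.41445319e-04,  3.27579072e-01, -9.44823737e-01,
        -1.43336195e+02],
       [ 0.00000000e+00,  0.00000000e+00,  0.00000000e+00,
         1.00000000e+00]])}
```

View pics/scene0.png

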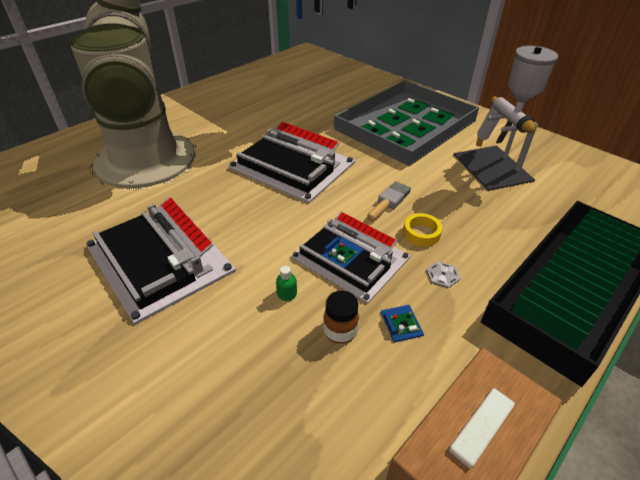

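View pics/top0.png

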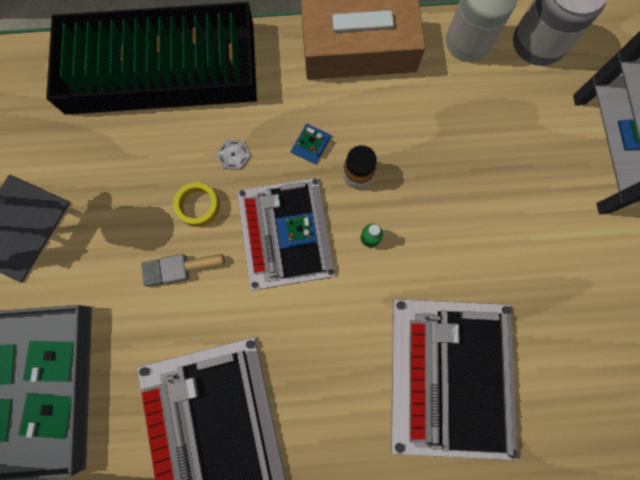

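View pics/wrist0.png

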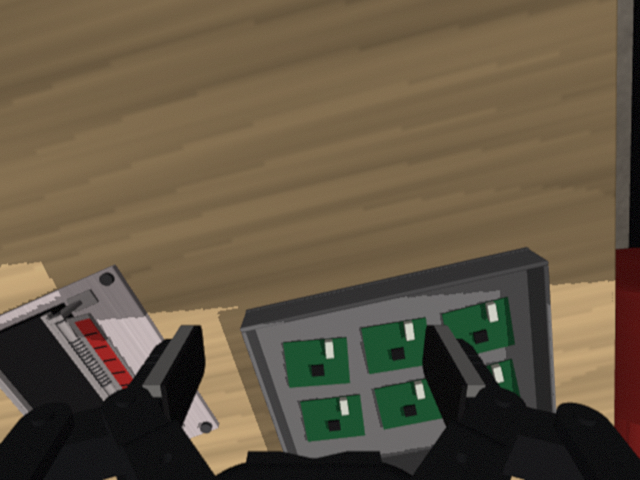

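The scene shows three fixtures, in the top picture at (285,232), (215,420) and (455,380). Only (285,232) holds a carrier and is the smallest. The carrier is at (297,230); its lookalike, the spare, is at (312,143). Next, a close crop of the chosen fixture.

```bash
python3 - <<'E'
import cv2,pickle
c=pickle.load(open("top0.pkl","rb"))["color"]
cv2.imwrite("pics/crop0.png",cv2.resize(c[173:293,228:348],None,fx=5,fy=5,interpolation=cv2.INTER_CUBIC))
c=pickle.load(open("scene0.pkl","rb"))["color"]
cv2.imwrite("pics/crop1.png",cv2.resize(c[200:305,285:415],None,fx=5.5,fy=5.5,interpolation=cv2.INTER_CUBIC))
E
```

```text
(no output)
```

View pics/crop0.png

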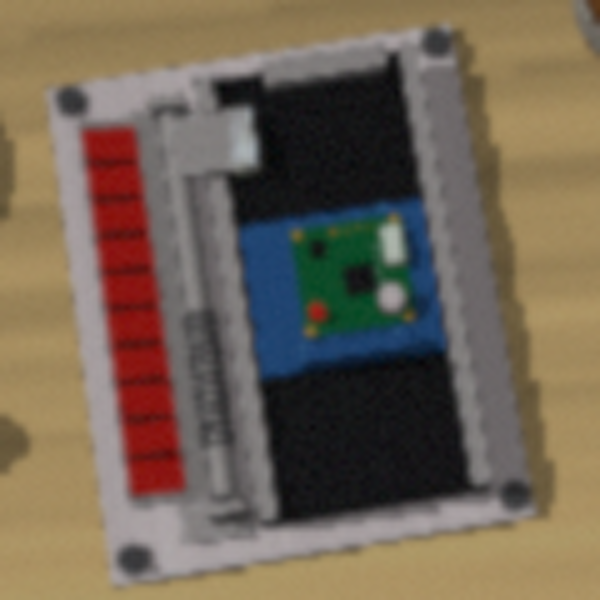

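View pics/crop1.png

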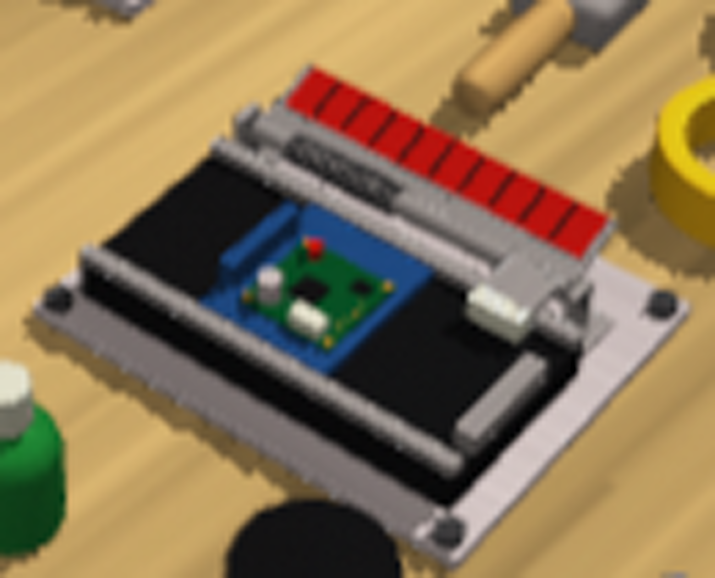

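```bash
cat > h.py <<'E'
import numpy as np,pickle
def w(c,u,v,z):
    T=c["cam_to_world"];d=T[:3,:3]@np.array([(u-c["cx"])/c["fx"],-(v-c["cy"])/c["fy"],-1.]);o=T[:3,3]
    return o+d*(z-o[2])/d[2]
def wd(c,u,v):
    T=c["cam_to_world"];r=np.median([x for x in c["range_z"][int(round(v))-1:int(round(v))+2,int(round(u))-1:int(round(u))+2].ravel() if x>0])
    return T[:3,3]+T[:3,:3]@np.array([(u-c["cx"])/c["fx"],-(v-c["cy"])/c["fy"],-1.])*r
def fit(P,Q): # fixture P -> world Q
    P=np.array(P,float);Q=np.array(Q)[:,:2];p=P.mean(0);q=Q.mean(0)
    a=P-p;b=Q-q
    th=np.arctan2((a[:,0]*b[:,1]-a[:,1]*b[:,0]).sum(),(a*b).sum())
    R=np.array([[np.cos(th),-np.sin(th)],[np.sin(th),np.cos(th)]])
    return th,R,q-R@p,(P@R.T+q-R@p)-Q
E
python3 - <<'E'
from h import *
np.set_printoptions(precision=1,suppress=True)
F=lambda R,t,p:R.T@(p[:2]-t)
c=pickle.load(open("top0.pkl","rb"))
px=[(48,90),(455,28),(537,515),(113,585)]
Q=[w(c,228+u/5,173+v/5,6) for u,v in px]
th,R,t,e=fit([(45,88),(45,-50),(-125,-50),(-125,88)],Q)
print("top",th,t);print(e)
k=lambda n,u,v,z:print(n,F(R,t,w(c,228+u/5,173+v/5,z)),wd(c,228+u/5,173+v/5))
k("bar TL",83,130,36);k("bar BR",186,490,36);k("bar TR",135,125,36);k("bar mid",133,310,36)
k("stop",325,75,31);k("car fr L",238,230,27);k("car front R",412,203,27);k("lip topR",440,357,38);k("plate",90,400,6);k("floor",360,430,22);k("bench",30,300,0);k("lip",265,372,38)
c=pickle.load(open("scene0.pkl","rb"))
# corners scene: near-left(-125,-50) , front-right (45,-50), right(45,88)
px=[(30,312),(447,567),(690,303)]
Q=[w(c,285+u/5.5,200+v/5.5,6) for u,v in px]
th2,R2,t2,e=fit([(-125,-50),(45,-50),(45,88)],Q)
print("scene",th2,t2);print(e)
for n,u,v,z in [("lip top rear R",300,205,38),("lip top rear L",222,258,38),("car front near",322,372,27),("car front far",432,268,27)]:
    print(n,F(R2,t2,w(c,285+u/5.5,200+v/5.5,z)))
E
```

```text
top 0.08681569445343396 [596.3  76.8]
[[ 0.8 -0.2]
 [ 1.2  0.4]
 [-1.1 -0.2]
 [-0.8  0.1]]
bar TL [18.1 74.5] [607.1 152.3  38.5]
bar BR [-102.5   57.5] [489.6 125.5  33.4]
bar TR [17.1 57.9] [609.5 136.4  32.4]
bar mid [-43.2  66.3] [547.6 139.2  35.6]
stop [25.7 -4.7] [623.3  74.5  28. ]
car fr L [-20.2  30.7] [573.9 105.7  25.8]
car front R [-20.3 -26. ] [578.3  49.2  27. ]
lip topR [-74.1 -26.6] [527.9  43.8  23.1]
plate [-63.3  87.6] [525.6 158.5   6.4]
floor [-90.1   1.9] [506.5  70.9  21.7]
bench [-25.3 103.9] [562.  178.    0.6]
lip [-70.  28.] [526.6  99.6  25.9]
scene 0.10006716981720487 [600.7  75.8]
[[-1.9 -0.6]
 [ 1.3  2.1]
 [ 0.6 -1.5]]
lip top rear R [-64.9  19. ]
lip top rear L [-69.6 -16.3]
car front near [-21.3 -27.7]
car front far [-20.6  31.4]
```

Top and scene agree. The fixture is at about (597, 77) with yaw 0.087. The carrier's front edge is at x≈-20.3, so the carrier sits at about -45 and its lip at -70. Moving over now: gripper to 55 mm and yaw turned to match the fixture.

carry_out(
  plan=[
    [55, [-21, -22, 0], [0, 0, 0]],
    [55, [-21, -22, 0], [0, 0, 0]],
    [55, [-21, -22, 0], [0, 0, 0]],
    [55, [-21, -22, 0], [0, 0, 0]],
    [55, [-21, -22, 0], [0, 0, 0]],
    [55, [-21, -22, 0], [0, 0, 0]],
    [55, [-21, -22, 0], [0, 0, 0]],
    [55, [-21, -22, 0], [0, 0, 0]],
    [55, [0, 0, 0], [0, 0, -1.05]],
    [55, [0, 0, 0], [0, 0, -1.05]],
    [55, [0, 0, 0], [0, 0, -1.05]],
    [55, [0, 0, 0], [0, 0, 0]],
  ],
  grip_force=40,
)

```text
time_s: 1.15
eef_pos: [247.0, 298.2, 231.2]
ee_rot: [-0.0, -0.045, 0.999, -0.0]
force: [-0.6, -0.2, 0.5]
grip_width: 0.649
```

carry_out(
  plan=[
    [55, [-24, -22, 0], [0, 0, 0]],
    [55, [-24, -22, 0], [0, 0, 0]],
    [55, [-24, -22, 0], [0, 0, 0]],
    [55, [-24, -22, 0], [0, 0, 0]],
    [55, [-24, -22, 0], [0, 0, 0]],
    [55, [-24, -22, 10], [0, 0, 0]],
    [55, [-24, -22, 20], [0, 0, 0]],
    [55, [-24, -22, 20], [0, 0, 0]],
    [55, [-24, -22, 20], [0, 0, 0]],
    [55, [-26, -21, 20], [0, 0, 0]],
    [55, [0, 0, 20], [0, 0, 0]],
    [55, [0, 0, 0], [0, 0, 0]],
  ],
)

```text
time_s: 2.15
eef_pos: [505.9, 100.4, 117.4]
ee_rot: [-0.004, -0.041, 0.999, 0.0]
force: [-0.9, -0.0, 0.4]
grip_width: 0.64
```

```bash
python3 - <<'E'
from rig import ctrl
import cv2,pickle
s=ctrl.sense();print(s["eef_pos"],s["ee_rot"],s["grip_width"],s["force"])
for n in ("wrist","scene","top"):
    c=ctrl.capture(n);c["s"]=s;pickle.dump(c,open(n+"1.pkl","wb"));cv2.imwrite(f"pics/{n}1.png",c["color"])
E
```

```text
[505.86024735 100.41759655 117.39588886] [-3.59584145e-03 -4.10037781e-02  9.99152484e-01  2.73310179e-04] 0.6397044022045351 [-0.8523769  -0.02809236  0.37231372]
```

View pics/wrist1.png

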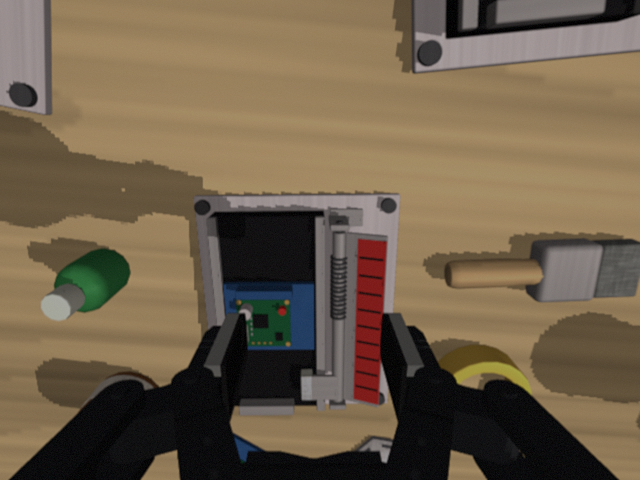

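```bash
python3 - <<'E'
from h import *
import cv2
c=pickle.load(open("wrist1.pkl","rb"))
cv2.imwrite("pics/crop2.png",cv2.resize(c["color"][185:425,185:425],None,fx=2.5,fy=2.5,interpolation=cv2.INTER_CUBIC))
E
```

```text
(no output)
```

View pics/crop2.png

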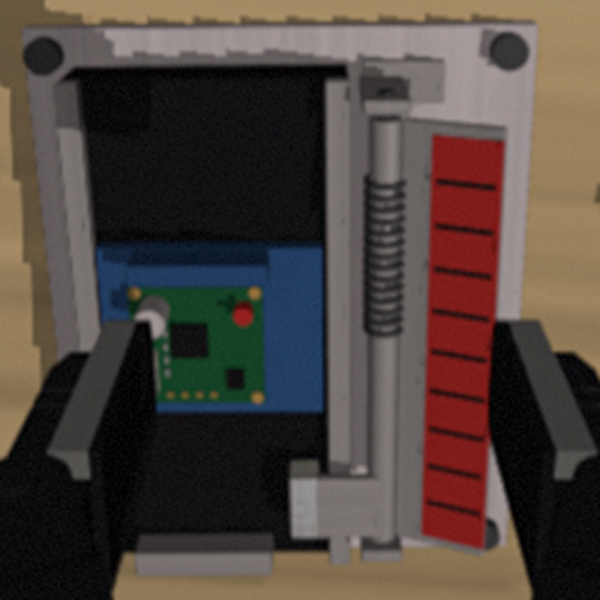

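```bash
python3 - <<'E'
from h import *
from scipy.spatial.transform import Rotation as Ro
np.set_printoptions(precision=1,suppress=True)
c=pickle.load(open("wrist1.pkl","rb"));T=c["tool_from_camera"];s=c["s"]
q=s["ee_rot"];W=np.eye(4);W[:3,:3]=Ro.from_quat([q[1],q[2],q[3],q[0]]).as_matrix();W[:3,3]=s["eef_pos"]
ct=dict(c);ct["cam_to_world"]=T
cw=dict(c);cw["cam_to_world"]=W@T
C=lambda u,v:(185+u/2.5,185+v/2.5)
print("fingers, tool frame")
for u,v in[(112,332),(128,332),(140,332),(505,332),(520,332),(533,332),(100,380),(555,400)]:
    print((u,v),wd(ct,*C(u,v)))
# corners/fixture in world: (-125,-50) (-125,88)
for n,u,v,z in[("c -125,-50",22,30,6),("c -125,88",536,22,6),("bar -103,58",437,135,35),("bar -103,76",505,138,38),("bar17,76",483,548,38),("bar17,58",422,535,33),("lip -y",125,248,38),("lip +y",268,247,38),("lip",200,247,38),("rail -31 left end",60,82,27)]:
    p=w(cw,*C(u,v),z);th=.0868;R=np.array([[np.cos(th),-np.sin(th)],[np.sin(th),np.cos(th)]])
    print(n,p,R.T@(p[:2]-[596.5,76.8]),wd(cw,*C(u,v)))
E
```

```text
fingers, tool frame
(112, 332) [ 11.9 -31.3 -13.3]
(128, 332) [ 11.6 -29.  -12.8]
(140, 332) [ 11.5 -27.1 -12.6]
(505, 332) [ 11.7  28.6 -13. ]
(520, 332) [ 11.8  30.8 -13.2]
(533, 332) [ 11.7  32.9 -13. ]
(100, 380) [ 11.8 -30.2 -26.5]
(555, 400) [ 11.6  32.1 -31.2]
c -125,-50 [478.9  18.6   6. ] [-122.2  -47.8] [478.8  18.7   6.3]
c -125,88 [465.6 155.3   6. ] [-123.7   89.5] [466.  155.9   3.3]
bar -103,58 [490.3 128.3  35. ] [-101.3   60.5] [490.6 128.4  34.3]
bar -103,76 [488.8 144.4  38. ] [-101.4   76.7] [498.2 151.5   6.9]
bar17,76 [610.1 155.6  38. ] [20.4 77.3] [633.1 163.1  10.7]
bar17,58 [611.2 138.8  33. ] [20.  60.5] [610.5 138.6  33.8]
lip -y [525.5  53.   38. ] [-72.8 -17.6] [530.5  51.   27.2]
lip +y [522.3  88.9  38. ] [-72.9  18.5] [526.8  88.7  27.9]
lip [523.7  71.8  38. ] [-73.    1.3] [528.1  70.9  28.4]
rail -31 left end [486.6  34.   27. ] [-113.2  -33.1] [486.5  34.1  27.4]
```

carry_out(
  plan=[
    [55, [-2, 3, 15], [0, 0, 0]],
    [55, [0, 0, 15], [0, 0, 0]],
    [55, [0, 0, 15], [0, 0, 0]],
    [55, [0, 0, 15], [0, 0, 0]],
    [55, [0, 0, 7], [0, 0, 0]],
    [55, [0, 0, 0], [0, 0, 0]],
    [55, [0, 0, 0], [0, 0, 0]],
    [55, [0, 0, 0], [0, 0, 0]],
  ],
)

```text
time_s: 2.97
eef_pos: [509.5, 104.6, 55.7]
ee_rot: [0.001, -0.044, 0.999, -0.0]
force: [0.8, 0.4, 0.4]
grip_width: 0.646
```

```bash
python3 - <<'E'
from rig import ctrl
import cv2,pickle,numpy as np
s=ctrl.sense();print(s["eef_pos"],s["ee_rot"],s["grip_width"],s["force"],s["wrist_torque"])
a=[]
for n in ("wrist","scene","top"):
    c=ctrl.capture(n);c["s"]=s;pickle.dump(c,open(n+"2.pkl","wb"));a.append(c["color"])
cv2.imwrite("pics/v2.png",np.hstack([a[0][180:480,130:510],cv2.resize(a[1][190:310,280:420],None,fx=2.5,fy=2.5,interpolation=cv2.INTER_CUBIC)]))
E
```

```text
[509.46453532 104.63497192  55.66140521] [ 1.10253004e-03 -4.35713205e-02  9.99049708e-01 -6.82085345e-05] 0.6464035350949058 [0.79722465 0.44594779 0.44980175] [ 0.01681628  0.01419687 -0.00497061]
```

View pics/v2.png

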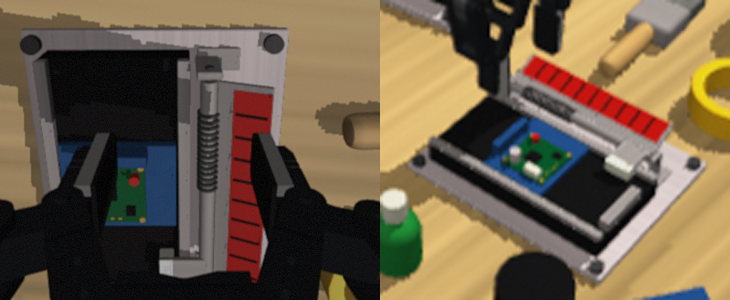

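carry_out(
  plan=[
    [55, [2, 0, 8], [0, 0, 0]],
    [55, [0, 0, 8], [0, 0, 0]],
    [55, [0, 0, 3], [0, 0, 0]],
    [55, [0, 0, 0], [0, 0, 0]],
    [55, [0, 0, 0], [0, 0, 0]],
  ],
)

```text
time_s: 3.53
eef_pos: [506.7, 104.2, 34.9]
ee_rot: [-0.0, -0.044, 0.999, 0.0]
force: [-0.3, 0.3, 0.6]
grip_width: 0.644
```

carry_out(
  plan=[
    [55, [0, 0, 2], [0, 0, 0]],
    [55, [0, 0, 2], [0, 0, 0]],
    [55, [0, 0, 0], [0, 0, 0]],
    [55, [0, 0, 0], [0, 0, 0]],
  ],
)

```text
time_s: 3.87
eef_pos: [507.2, 104.3, 31.6]
ee_rot: [0.0, -0.043, 0.999, 0.0]
force: [-0.2, 0.7, 3.0]
grip_width: 0.646
```

carry_out(
  plan=[
    [55, [0, 0, 2], [0, 0, 0]],
    [55, [0, 0, 0], [0, 0, 0]],
    [55, [0, 0, 0], [0, 0, 0]],
  ],
)

```text
time_s: 4.12
eef_pos: [507.2, 104.3, 29.5]
ee_rot: [0.0, -0.043, 0.999, 0.0]
force: [1.0, 1.4, 3.9]
grip_width: 0.646
```

Contact is at TCP z≈32, which matches the predicted 4 mm tip offset. Pressing on.

carry_out(
  plan=[
    [55, [0, 0, 2], [0, 0, 0]],
    [55, [0, 0, 2], [0, 0, 0]],
    [55, [0, 0, 1.5], [0, 0, 0]],
    [55, [0, 0, 0], [0, 0, 0]],
    [55, [0, 0, 0], [0, 0, 0]],
    [55, [0, 0, 0], [0, 0, 0]],
  ],
)

```text
time_s: 4.62
eef_pos: [507.2, 104.6, 24.2]
ee_rot: [0.0, -0.043, 0.999, 0.0]
force: [0.8, 4.4, 6.5]
grip_width: 0.642
```

```bash
python3 - <<'E'
from rig import ctrl
import cv2,pickle,numpy as np
s=ctrl.sense();print(s["eef_pos"],s["ee_rot"],s["grip_width"],s["force"],s["wrist_torque"])
a=[]
for n in ("wrist","scene","top"):
    c=ctrl.capture(n);c["s"]=s;pickle.dump(c,open(n+"3.pkl","wb"));a.append(c["color"])
cv2.imwrite("pics/v3.png",np.hstack([a[0][180:480,130:510],cv2.resize(a[1][190:310,280:420],None,fx=2.5,fy=2.5,interpolation=cv2.INTER_CUBIC)]))
E
```

```text
[507.15159128 104.62634928  24.20060488] [ 4.84706946e-04 -4.34324173e-02  9.99056203e-01  3.04651664e-04] 0.6415357325847174 [0.84429361 4.36243689 6.50669095] [ 0.9147431   0.05132514 -0.04472626]
```

View pics/v3.png

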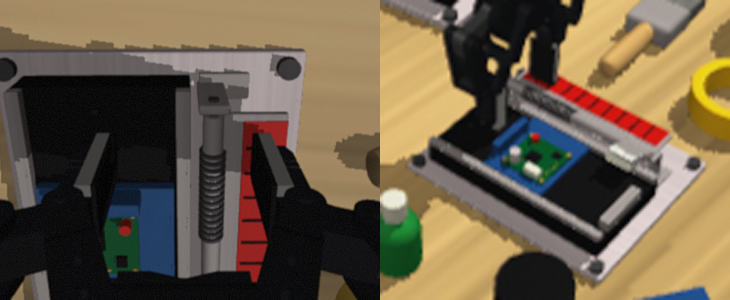

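The jaw is up and the lip finger sits behind the lip. Pushing along tool -x.

carry_out(
  plan=[
    [55, [-2, 0, 0], [0, 0, 0]],
    [55, [-2, 0, 0], [0, 0, 0]],
    [55, [-2, 0, 0], [0, 0, 0]],
    [55, [-2, 0, 0], [0, 0, 0]],
    [55, [-2, 0, 0], [0, 0, 0]],
    [55, [-2, 0, 0], [0, 0, 0]],
    [55, [-2, 0, 0], [0, 0, 0]],
    [55, [-2, 0, 0], [0, 0, 0]],
  ],
)

```text
time_s: 5.43
eef_pos: [521.3, 105.6, 23.6]
ee_rot: [-0.002, -0.044, 0.999, -0.0]
force: [-8.8, -0.8, 9.3]
grip_width: 0.649
```

```bash
cat > look.py <<'E'
from rig import ctrl
import cv2,pickle,numpy as np,sys
s=ctrl.sense();print(s["eef_pos"],s["ee_rot"],s["grip_width"],s["force"],s["wrist_torque"])
k=sys.argv[1];a=[]
for n in ("wrist","scene","top"):
    c=ctrl.capture(n);c["s"]=s;pickle.dump(c,open(n+k+".pkl","wb"));a.append(c["color"])
cv2.imwrite(f"pics/v{k}.png",np.hstack([a[0][180:480,130:510],cv2.resize(a[1][190:310,280:420],None,fx=2.5,fy=2.5,interpolation=cv2.INTER_CUBIC)]))
E
python3 look.py 4
```

```text
[521.29508742 105.5567811   23.61732748] [-2.13412974e-03 -4.39065288e-02  9.99033355e-01 -1.34393900e-04] 0.6489310052296539 [-8.78016585 -0.76048236  9.29317092] [0.21623932 1.18347014 0.14453506]
```

View pics/v4.png

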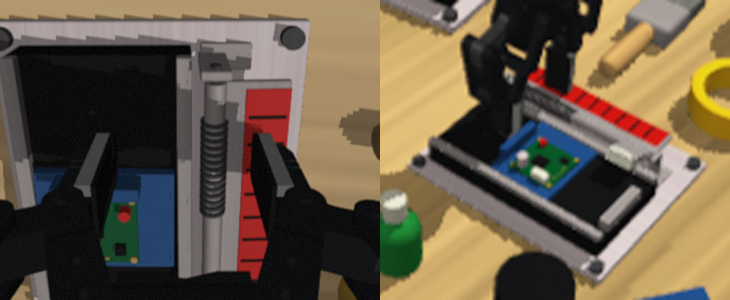

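The carrier is moving in front of the finger. Continuing.

carry_out(
  plan=[
    [55, [-2, 0, 0], [0, 0, 0]],
    [55, [-2, 0, 0], [0, 0, 0]],
    [55, [-2, 0, 0], [0, 0, 0]],
    [55, [-2, 0, 0], [0, 0, 0]],
    [55, [-2, 0, 0], [0, 0, 0]],
    [55, [-2, 0, 0], [0, 0, 0]],
    [55, [-2, 0, 0], [0, 0, 0]],
    [55, [-2, 0, 0], [0, 0, 0]],
  ],
)

```text
time_s: 6.25
eef_pos: [537.3, 106.9, 23.6]
ee_rot: [-0.002, -0.044, 0.999, -0.0]
force: [-6.3, 0.9, 8.8]
grip_width: 0.645
```

```bash
python3 look.py 5
```

```text
[537.29106783 106.93915221  23.64545756] [-2.06583255e-03 -4.38701110e-02  9.99035098e-01 -1.34122772e-04] 0.6446884730237804 [-6.27959763  0.91197141  8.83250257] [0.1338259  1.22093371 0.18402386]
```

View pics/v5.png

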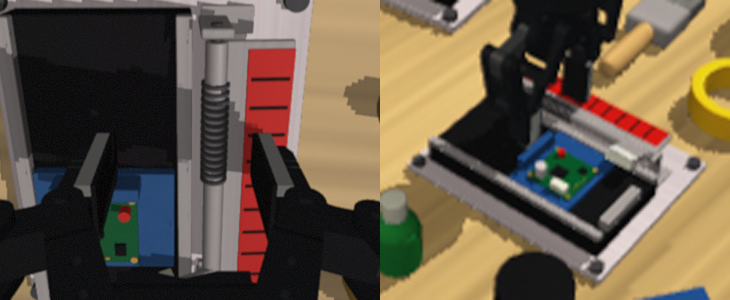

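carry_out(
  plan=[
    [55, [-2, 0, 0], [0, 0, 0]],
    [55, [-2, 0, 0], [0, 0, 0]],
    [55, [-2, 0, 0], [0, 0, 0]],
    [55, [-2, 0, 0], [0, 0, 0]],
    [55, [-2, 0, 0], [0, 0, 0]],
    [55, [-2, 0, 0], [0, 0, 0]],
    [55, [-2, 0, 0], [0, 0, 0]],
    [55, [-2, 0, 0], [0, 0, 0]],
  ],
)

```text
time_s: 7.07
eef_pos: [553.3, 108.3, 23.7]
ee_rot: [-0.002, -0.044, 0.999, -0.0]
force: [-6.9, 0.3, 9.2]
grip_width: 0.644
```

carry_out(
  plan=[
    [55, [-1, 0, 0], [0, 0, 0]],
    [55, [-1, 0, 0], [0, 0, 0]],
    [55, [-1, 0, 0], [0, 0, 0]],
  ],
)

```text
time_s: 7.32
eef_pos: [556.3, 108.6, 23.7]
ee_rot: [-0.002, -0.044, 0.999, -0.0]
force: [-7.5, 0.1, 8.8]
grip_width: 0.643
```

```bash
python3 look.py 6
```

```text
[556.27164885 108.61287184  23.68604817] [-1.97187969e-03 -4.38511373e-02  9.99036124e-01 -1.12140604e-04] 0.6434456159124157 [-7.48000109  0.12732995  8.80265092] [0.19213    1.22701228 0.16827425]
```

View pics/v6.png

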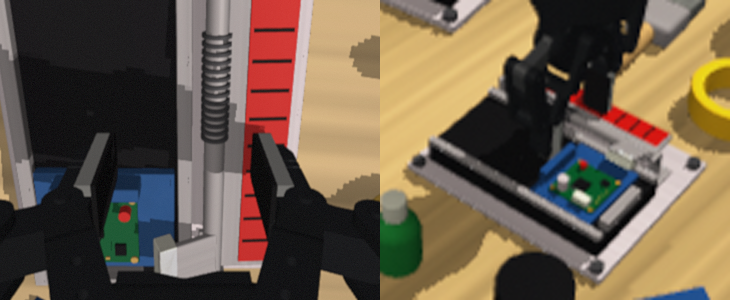

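Nearly home, with the carrier under the jaw and a few mm from the stop. Now 1 mm steps until the force rises.

carry_out(
  plan=[
    [55, [-1, 0, 0], [0, 0, 0]],
    [55, [-1, 0, 0], [0, 0, 0]],
  ],
)

```text
time_s: 7.63
eef_pos: [558.2, 108.7, 23.7]
ee_rot: [-0.002, -0.044, 0.999, -0.0]
force: [-6.2, -0.6, 9.1]
grip_width: 0.641
```

carry_out(
  plan=[
    [55, [-1, 0, 0], [0, 0, 0]],
    [55, [0, 0, 0], [0, 0, 0]],
  ],
)

```text
time_s: 7.8
eef_pos: [559.4, 108.9, 23.7]
ee_rot: [-0.002, -0.044, 0.999, -0.0]
force: [-6.1, -0.1, 7.8]
grip_width: 0.643
```

carry_out(
  plan=[
    [55, [-1, 0, 0], [0, 0, 0]],
    [55, [0, 0, 0], [0, 0, 0]],
  ],
)

```text
time_s: 7.97
eef_pos: [559.9, 108.9, 23.6]
ee_rot: [-0.003, -0.044, 0.999, -0.0]
force: [-9.1, -1.1, 10.1]
grip_width: 0.642
```

carry_out(
  plan=[
    [55, [-1, 0, 0], [0, 0, 0]],
    [55, [0, 0, 0], [0, 0, 0]],
  ],
)

```text
time_s: 8.13
eef_pos: [560.0, 108.9, 23.6]
ee_rot: [-0.004, -0.044, 0.999, -0.0]
force: [-13.6, -1.0, 12.8]
grip_width: 0.645
```

carry_out(
  plan=[
    [55, [-1, 0, 0], [0, 0, 0]],
    [55, [0, 0, 0], [0, 0, 0]],
  ],
)

```text
time_s: 8.3
eef_pos: [560.1, 109.0, 23.5]
ee_rot: [-0.005, -0.044, 0.999, -0.0]
force: [-18.6, -2.7, 16.5]
grip_width: 0.644
```

```bash
python3 look.py 7; python3 - <<'E'
import pickle,cv2,numpy as np
a=pickle.load(open("top7.pkl","rb"))["color"][173:293,228:348];b=pickle.load(open("scene7.pkl","rb"))["color"][225:300,335:415]
cv2.imwrite("pics/c7.png",np.hstack([cv2.resize(a,(400,400),interpolation=2),cv2.resize(b,(400,400),interpolation=2)]))
E
```

```text
[560.06967849 108.96416904  23.49854746] [-4.98248847e-03 -4.36712688e-02  9.99033505e-01 -2.24936502e-04] 0.6439466624643173 [-18.61747769  -2.72139753  16.49609979] [-0.36802551  2.91033127 -0.24085687]
```

View pics/c7.png

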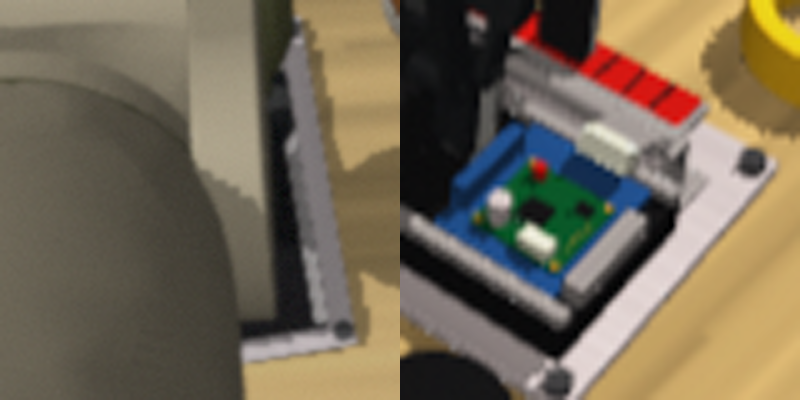

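The carrier is home: motion stopped at 560.0 while the force rose to 18 N, and the scene shows its front edge at the stop under the raised jaw. I'll back off the lip with the bar still down, then rise.

carry_out(
  plan=[
    [55, [1, 0, 0], [0, 0, 0]],
    [55, [1, 0, 0], [0, 0, 0]],
    [55, [1, 0, 0], [0, 0, 0]],
    [55, [1, 0, 0], [0, 0, 0]],
    [55, [1, 0, 0], [0, 0, 0]],
    [55, [1, 0, 0], [0, 0, 0]],
    [55, [1, 0, 0], [0, 0, 0]],
    [55, [0, 0, 0], [0, 0, 0]],
  ],
)

```text
time_s: 9.12
eef_pos: [558.2, 108.4, 24.8]
ee_rot: [0.002, -0.043, 0.999, -0.0]
force: [4.1, 1.4, 6.7]
grip_width: 0.644
```

```bash
python3 look.py 8; python3 - <<'E'
import pickle,cv2,numpy as np
a=pickle.load(open("wrist8.pkl","rb"))["color"][280:480,180:380];b=pickle.load(open("scene8.pkl","rb"))["color"][225:300,335:415]
cv2.imwrite("pics/c8.png",np.hstack([cv2.resize(a,(400,400),interpolation=2),cv2.resize(b,(400,400),interpolation=2)]))
E
```

```text
[558.16944579 108.44579745  24.82465502] [ 2.15725106e-03 -4.32717752e-02  9.99061004e-01 -9.56991747e-05] 0.6442697731529762 [4.07287808 1.38600788 6.6610671 ] [ 0.34056375 -0.61181913 -0.07793209]
```

View pics/c8.png

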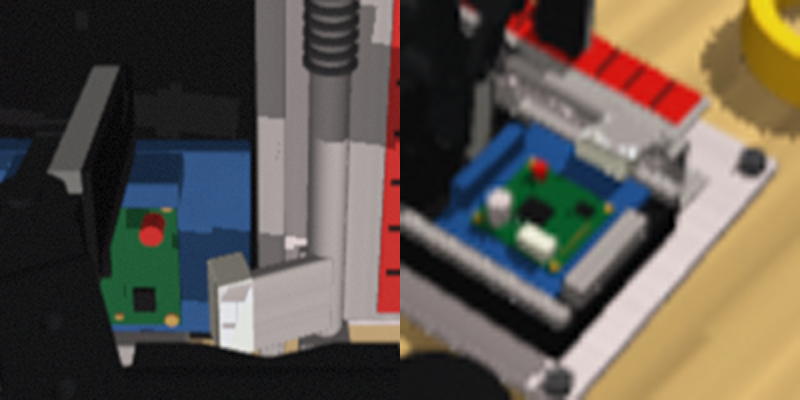

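carry_out(
  plan=[
    [55, [1, 0, 0], [0, 0, 0]],
    [55, [1, 0, 0], [0, 0, 0]],
    [55, [0, 0, -1], [0, 0, 0]],
    [55, [0, 0, -1.5], [0, 0, 0]],
    [55, [0, 0, -1.5], [0, 0, 0]],
    [55, [0, 0, -1.5], [0, 0, 0]],
    [55, [0, 0, -2], [0, 0, 0]],
    [55, [0, 0, -3], [0, 0, 0]],
    [55, [0, 0, -5], [0, 0, 0]],
    [55, [0, 0, -10], [0, 0, 0]],
    [55, [0, 0, -20], [0, 0, 0]],
    [55, [0, 0, -20], [0, 0, 0]],
    [55, [0, 0, -20], [0, 0, 0]],
    [55, [0, 0, -20], [0, 0, 0]],
    [55, [15, 0, -20], [0, 0, 0]],
    [55, [30, 0, -10], [0, 0, 0]],
    [55, [30, 0, 0], [0, 0, 0]],
    [55, [30, 0, 0], [0, 0, 0]],
    [55, [0, 0, 0], [0, 0, 0]],
    [55, [0, 0, 0], [0, 0, 0]],
  ],
)

```text
time_s: 10.93
eef_pos: [449.5, 99.3, 160.4]
ee_rot: [0.001, -0.044, 0.999, -0.0]
force: [1.2, 0.3, 0.6]
grip_width: 0.639
```

```bash
python3 look.py 9; python3 - <<'E'
import pickle,cv2,numpy as np
a=pickle.load(open("top9.pkl","rb"))["color"][173:293,228:348];b=pickle.load(open("scene9.pkl","rb"))["color"][225:300,335:415]
cv2.imwrite("pics/c9.png",np.hstack([cv2.resize(a,(400,400),interpolation=2),cv2.resize(b,(400,400),interpolation=2)]))
cv2.imwrite("pics/s9.png",np.hstack([pickle.load(open(n+"9.pkl","rb"))["color"][:,:400] if n=="top" else pickle.load(open(n+"9.pkl","rb"))["color"][:,200:600] for n in("top","scene")]))
E
```

```text
[449.4900171   99.33525015 160.35169304] [ 6.03710733e-04 -4.35391574e-02  9.99051538e-01 -4.24888133e-05] 0.6391913944100124 [1.1923078  0.29813548 0.62222291] [-0.04748859 -0.02559396 -0.08075403]
```

View pics/c9.png

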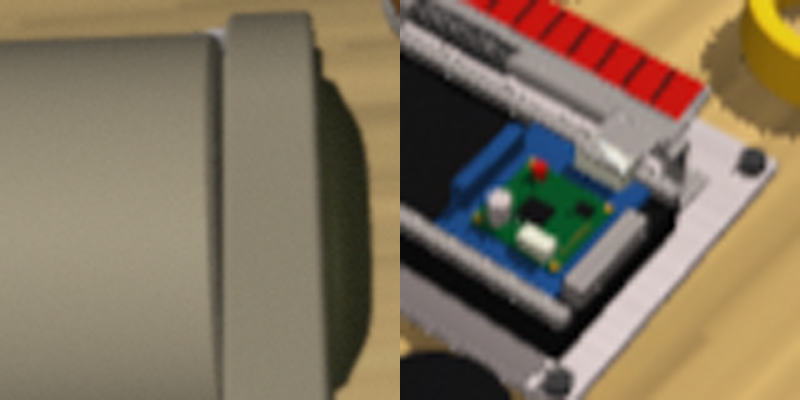

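View pics/s9.png

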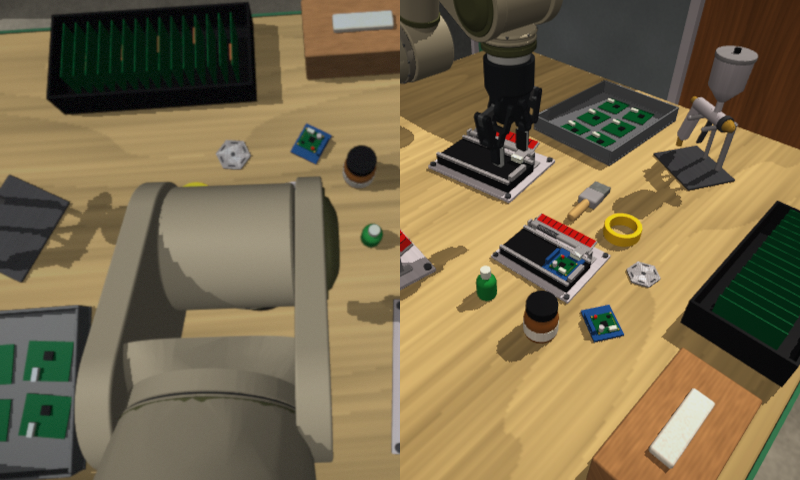

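The jaw has closed on the carrier, which is home. The arm is clear and nothing else has moved, so I'm handing the job in.

```bash
python3 -c "
from rig import ctrl
print(ctrl.finish_job())"
```

```text
the job is handed in; nothing more can be done
None
```

The carrier is loaded and the job is handed in at about 11 s, well under the 35 s limit. The hand-in reports no verdict.

- **What I did:** I chose the smallest fixture, the only one holding a carrier. With the fingers 55 mm apart, one fingertip pressed the red bar about 8 mm down, at about 6.5 N. The other pushed the carrier by its lip about 45 mm to the end stop. I then backed off the lip with the bar still down and rose to let the jaw close.
- **Home check:** Motion stopped at TCP x≈560 mm while the push force rose from about 6 to 18.6 N. The scene camera shows the carrier flat against the stop with the jaw resting on it.
- **Surroundings:** The arm is clear, with about 1 N residual force. The neighbouring objects look unmoved by eye; I did not measure them.
- **Disagreements:** The cameras differed by 2 to 4 mm on where the fixture is. The carrier stopped about 2 mm past my estimate, within that error. The arm blocked the top camera at the end, so the final check rests on the scene camera and the force readings. I never measured the clip angle; I judged it from bar depth, force and how the jaw looked.

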